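# Free the sprung push-and-twist cap of a tiffin carrier

### The arm

A 7-joint arm with a two-finger parallel gripper is mounted at the origin on the work surface. World frame = base frame: x ahead of the robot, y to its left, z up, the work surface at z = 0. Lengths are in mm, angles in rad, forces in N, time in s.
With the tool pointing down it reaches from about 400 to 900 mm from the base axis. Payload 5.5 kg.
Tool frame: the origin (TCP) lies at the very end of the fingers, on their centre line; the grasp point (between the pads) lies 19 mm behind it; z points along the fingers, y is the line along which they close (so a half turn about z gives the same grasp; the last joint's range is limited). The gripper opens to 85 mm and grips with 20 to 120 N. Pads are 22 mm wide; open, the fingers measure 114 mm over their backs; the gripper's body (76 mm by 85 mm) begins 54 mm behind the grasp point. The pads swing forward as they close: fully open they stand 13 mm farther back than shut.
Start: joints at [1.612, 0.501, -0.427, 1.55, 0.221, 1.138, -0.21], TCP at [143.025, -634.069, 231.31] pointing down, gripper open.
Joint ranges: [-2.88, 2.88], [-0.31, 2.03], [-1.54, 1.56], [0.2, 2.42], [-1.41, 4.55], [0.19, 2.02], [-2.57, 2.57]. Speed limits (rad/s): [2.57, 2.57, 3.14, 3.14, 3.14, 3.14, 3.14].

### API

Orientations are given as a 3x3 rotation matrix whose columns are the frame's x, y, z axes.
In Python, from workcell import env gives the robot as it stands. The module is installed in compiled form; this text tells all that it offers.
- The arm moves only by the tool send_rows, never from a script. Its argument "steps" is a list that holds one entry, the list of rows, each a list of 5 numbers: the opening in per cent of the stroke, from 0 (shut) to 100 (fully open), then the shift along the tool's x, y, z in units of 30 mm (1.0 is 30 mm), then the turn about the tool's z in units of 6 degrees (1.0 is 6 degrees). In form: [[[jaw, dx, dy, dz, twist], ...]]. A call has 1 to 10 rows; each row is the pose to reach, as a shift and turn from the pose commanded when the call began, along the tool's axes at that moment; what a row does not reach only later rows make up. A row lasts 1/8 s, in which the tool goes at most 62.5 mm and 10.7 degrees, less where a joint would pass 70% of its speed; a pose out of reach is approached as far as the arm can. A call with a gripper value outside its range is refused whole. The fingers move at their own pace and stop on an object; "newtons" is the grip in N (left out, the last holds). Time passes only in rows, so rows that repeat a pose let the fingers close. It gives the time, the measured TCP pose, the force, the opening and the grip force at its end, in the units of the state.
- env.get_state(): the state, without advancing time (a new reading comes with each control period).
- env.snapshot(name): name is "scene" or "top" or "wrist"; returns a dict with "img" (420x560x3 uint8, blue, green, red), "fx", "fy", "cx", "cy" (pixels), "R" (3x3) and "t" (3): a world point X has camera coordinates R X + t; the wrist camera has in their place "tool_from_camera" (4x4, takes a point from camera to tool coordinates, whose origin is the TCP and whose axes are the flange's). Camera axes: x right, y down, z forward; pixel columns grow to the right and rows downward; lengths in mm; the calibration is good to about 2 mm. A picture is of the moment at which its call begins: read the wrist's pose just before it. There is no depth.
- env.close_job(): hands the job in; it is judged then, once.
Trained networks look in a picture, given as the dict that the camera call returned (one of the last four; its "shot" number tells which), for a name from the list of things; names that differ only in an ending like _2 or _b are one class to them, and where a whole thing is asked for, a point or a joint stands for the part that bears it (a point fixed in the world has none). Each returns a list of dicts, best first, with "p" (0 to 1); they miss things now and then, are a little off and sometimes report something else, mostly with a low value. They report only what shows in the picture. A call takes as long as a camera call.
- env.search_frame(picture, name): "xy" ([column, row] in pixels, amid what is visible of it).
- env.masks_of(picture, name): "pixels" (420x560 bool, what is visible of it) and "xy" ([column, row] in pixels, amid what is visible of it).
- env.tip_of(picture, name): "xy" ([column, row] in pixels: a listed point, or the origin of a listed thing).
The state is a dict: "time": time; "q": joint angles; "qvel": joint speeds; "joint_efforts": joint torques, N m; "tool_pos": TCP position; "tcp_rot": TCP orientation; "contact_force": force on the tool from outside, world axes, zero at the start; "moment": the same for the moment, N m; "opening": opening from 0.0 (shut) to 1.0 (fully open); "gripper_force": force on a finger pad.
Only numpy, scipy, OpenCV 4.12 (cv2) and the standard library are available. Lean on these libraries where they do the work, as an engineer would, in place of code of your own. Each camera call takes 0.05 s, during which the arm holds its last target. There are 200 camera calls.

### The job

Open the tiffin carrier: push its sprung cap down, twist it anticlockwise (seen from above) while keeping it down until it has come free of its catch, then lift it out and stand it upright, stem down, near the middle of the round flat silicone lid that lies on the counter, and let go. Work gently: feel for the end of the twist and never force the cap against the carrier or jam it onto the lid. Leave the other things on the counter where they are.

Things in the scene. Friction and masses are not known exactly. Their poses are not given: they have to be found in the camera images.
- cap: Sprung cap in the top of the tiffin carrier, loose, about 90 g, 50 mm high: steel disc 56 mm across with a black grip bar on top; below, a stem 29 mm across, 20 mm long, with two lugs along the cap's x axis (43 mm tip to tip, z 2 to 7 mm). Origin: centre of the stem's lower end; z up. Held locked it is sprung up with 6 N; 0.8 N more per mm pushed down; its yaw varies.
- cap_bar (a point): Centre of the cap's grip bar, 38 mm above the cap's origin: black bar 46 mm long (cap's x axis), 16 mm wide (y), 24 mm high, z 26 to 50 mm of the cap. Pinch it across its 16 mm, from above. Held down, the cap turns almost freely anticlockwise (from above) to a springy stop 0.8 to 1.5 rad from where it began; this differs each time and no pose shows it: feel for it.
- cap_disc (a point): Centre of the disc's upper face (disc z 20 to 26 mm of the cap). The stop resists with 4 N m per rad of further turning (0.2 N m is a clear touch; 0.4 N m or more is forcing it). From 0.05 rad short of the stop's touch to 0.1 rad past it the cap lifts straight out; before that its lugs are still under the neck's rim.
- tiffin: Three-tier stainless steel tiffin carrier 120 mm across, lever latch on its +y side (out to 71 mm), clamped in a white warming stand 160 mm across that is fixed to the counter. Origin on its axis at counter height, z up. Its lid is at z = 185 mm (strap ends to 188). The locked cap's origin is on the axis at z = 196 mm (bar 222 to 246 mm). Over 35 N between cap and carrier damages it.
- neck_rim (a point): Centre of the neck's mouth at z = 207 mm; neck 54 mm across, the cap's stem has 2 mm of sideways play in it. Inside, a catch blocks turning until the cap is down more than 4 mm (9 to 10 N).
- neck_floor (a point): Where the cap's stem end lies when the cap is pushed fully down to its hard bottom, z = 188.5 mm, 7.5 mm below locked (12 N of spring).
- silicone_lid: Round flat lid of silicone, 116 mm across and 6 mm thick, with a small pull tab at its edge (own -x side), lying loose on the counter, 90 g. Origin at the centre of its underside; its flat upper face is at z = 6 mm. Do not press the cap onto it with more than 30 N.
- lunchbox: Closed blue plastic lunchbox, 176 x 121 x 62 mm, leave alone. Origin at the centre of its underside.
- teaspoon: Steel teaspoon lying flat, 140 mm long along its own x, leave alone. Origin under its middle.
- tumbler: Open steel tumbler, 68 mm across, 95 mm high, leave alone. Origin at the centre of its underside.
- pickle_jar: Closed pickle jar, 72 mm across, 105 mm high, leave alone. Origin at the centre of its underside.
- katori: Small open steel bowl, 90 mm across, 40 mm high, leave alone. Origin at the centre of its underside.
- salt_shaker: Salt shaker, 44 mm across, 75 mm high, leave alone. Origin at the centre of its underside.

How it is judged (in metres and radians):
On the way, in this order (a step that is already met when the one before it is completed fails the run):
1. the cap is pushed down more than 3.5 mm in the neck (z of cap in the frame of tiffin below 0.1925 m and horizontal distance between cap and tiffin below 0.006 m), for 0.1 s.
2. the cap is lifted clear, more than 20 mm above its locked height (z of cap in the frame of tiffin above 0.216 m), for 0.1 s.
At the end, for the whole second after the job is handed in: The cap stands upright (within 0.12 rad), stem down, at rest on the flat silicone lid, its axis within 30 mm of the lid's centre, and the lid still lies flat on the counter (horizontal distance between cap and silicone_lid below 0.03 m and z of cap in the frame of silicone_lid between 0.003 and 0.01 m and angle between cap's own z axis and vertical below 0.12 rad and height (world z) of silicone_lid below 0.004 m and linear speed of cap below 0.01 m/s); the robot touches nothing.
It fails at once if more than 35 N between the cap and the tiffin carrier (contact force between cap and tiffin above 35 N).
It fails at once if the cap is pressed onto the silicone lid with more than 30 N (contact force between cap and silicone_lid above 30 N).
It fails at once if a bystander is moved more than 20 mm (distance of any of lunchbox, teaspoon, tumbler, pickle_jar, katori, salt_shaker from where it was at the start of the episode above 0.02 m).
It also fails if it takes over 72 s, if anything falls off the work surface, if the arm or the gripper's body presses on something with over 40 N, if the wrist force passes 120 N, or if a joint passes its speed limit or range.

## Working session

There is one attempt and no reset: what is moved stays moved. The work goes in short steps, Python scripts to look and compute and a tool call to move; the robot and the scene stay as the last step left them, time stands still between calls to the robot, and variables do not carry over. Pictures are saved under pics/ and viewed, at most 10 in all, crops included, and the job is handed in when it is done.

Besides the shell and the picture viewer there is one more tool, called after "Emit:" as name([rows], argument=value, ...), one row to a line, values as JSON. send_rows: Moves the arm, as the interface text tells. Its arguments: {"type":"object","properties":{"steps":{"type":"array","items":{"type":"array","items":{"type":"array","items":{"type":"number"}}}},"newtons":{"type":"number"}},"required":["steps"]}

```bash
mkdir -p pics
cat > h.py <<'E'
import numpy as np, cv2
from workcell import env
def ray(s,px):
    d=np.array([(px[0]-s["cx"])/s["fx"],(px[1]-s["cy"])/s["fy"],1.0])
    R=np.array(s["R"]);t=np.array(s["t"]).ravel()
    return -R.T@t, R.T@d
def onz(s,px,z):
    o,d=ray(s,px); return o+d*(z-o[2])/d[2]
def tri(rs):
    A=0;b=0
    for o,d in rs:
        d=d/np.linalg.norm(d);P=np.eye(3)-np.outer(d,d);A=A+P;b=b+P@o
    return np.linalg.solve(A,b)
E
cat > a.py <<'E'
from h import *
np.set_printoptions(precision=2,suppress=True)
s={n:env.snapshot(n) for n in("scene","top")}
for n in s: cv2.imwrite(f"pics/{n}1.png",s[n]["img"])
for name in["cap_bar","cap_disc","neck_rim","tiffin","silicone_lid","cap"]:
    rs=[]
    for n in s:
        r=env.tip_of(s[n],name)[:2]
        print(name,n,[(np.round(x["xy"],1).tolist(),round(x["p"],2)) for x in r])
        if r: rs.append(ray(s[n],r[0]["xy"]))
    if len(rs)==2: print("  tri",tri(rs))
for n in["lunchbox","teaspoon","tumbler","pickle_jar","katori","salt_shaker"]:
    r=env.tip_of(s["top"],n)
    if r: print(n,onz(s["top"],r[0]["xy"],0),round(r[0]["p"],2))
st=env.get_state();print(st["time"],st["tool_pos"],np.array(st["tcp_rot"]),st["q"],st["contact_force"],st["opening"])
for n in s: print(n, "cam",ray(s[n],(0,0))[0])
E
python3 a.py
```

```text
cap_bar scene [([330.2, 164.6], 0.52)]
cap_bar top [([184.3, 229.3], 0.76), ([421.2, 241.2], 0.58)]
  tri [548.57 227.1  218.82]
cap_disc scene [([330.5, 163.4], 0.49)]
cap_disc top [([182.4, 233.3], 0.83)]
  tri [538.19 233.77 212.27]
neck_rim scene [([330.5, 166.8], 0.88), ([280.8, 266.9], 0.22)]
neck_rim top [([187.7, 229.8], 0.8)]
  tri [549.2  223.78 209.82]
tiffin scene [([325.5, 204.4], 0.97), ([350.3, 257.6], 0.63)]
tiffin top [([198.5, 237.0], 0.73)]
  tri [536.98 227.42  14.74]
silicone_lid scene [([216.0, 245.3], 0.62), ([123.9, 275.2], 0.58)]
silicone_lid top [([324.4, 232.0], 0.56)]
  tri [ 549.41 -175.64    7.28]
cap scene [([329.8, 167.8], 0.69)]
cap top [([185.1, 229.3], 0.8)]
  tri [549.14 227.14 205.23]
lunchbox [465.71 492.27   0.  ] 0.74
teaspoon [517.73   7.45   0.  ] 0.69
tumbler [689.07 -25.02   0.  ] 0.8
pickle_jar [ 746.83 -209.22    0.  ] 0.61
katori [753.52 202.57   0.  ] 0.62
salt_shaker [ 518.8  -478.23    0.  ] 0.73
1.0 [ 143.02 -634.06  231.33] [[ 0.98  0.22  0.  ]
 [ 0.22 -0.98 -0.  ]
 [ 0.    0.   -1.  ]] [ 1.61  0.5  -0.43  1.55  0.22  1.14 -0.21] [0.21 0.05 0.39] 0.9992017611995674
scene cam [1583.66 -420.13 1387.24]
top cam [ 482.28  -15.63 1452.6 ]
```

View pics/top1.png

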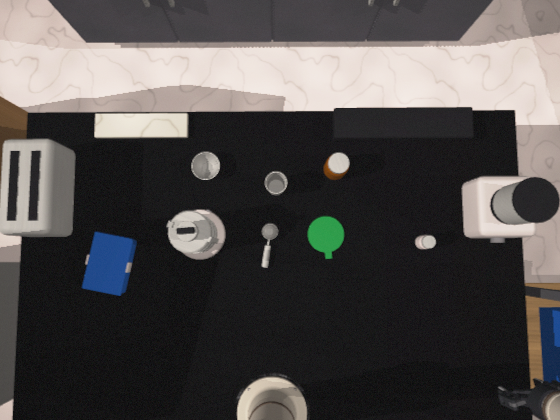

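Run:
```python
import cv2,numpy as np
a=cv2.imread("pics/top1.png")[185:275,140:240];b=cv2.imread("pics/scene1.png")[130:230,280:380]
f=lambda i:cv2.resize(i,(400,400),interpolation=cv2.INTER_CUBIC)
cv2.imwrite("pics/crop1.png",np.hstack([f(a),f(b)]))
```

```text
(no output)
```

View pics/crop1.png

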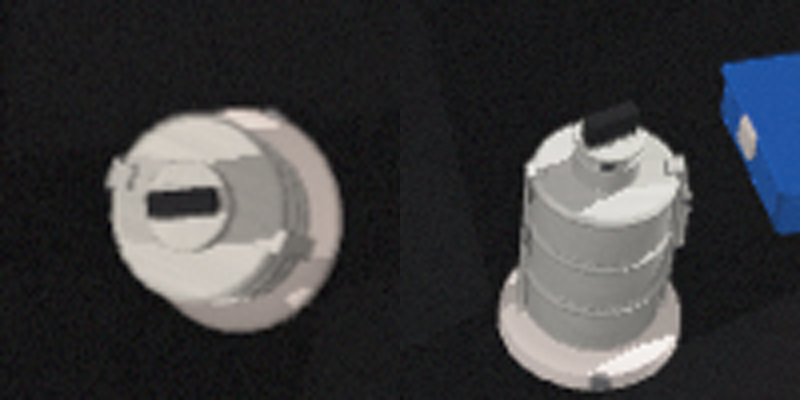

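The top picture shows the carrier at about (195,233), with its bar at (186,231) nearly along world y. The green lid is at (326,234) with its tab toward the robot. The spoon, tumbler and jar lie between them, and all are low. I'll move over the carrier in two legs.

Emit:
send_rows([
  [[100,2,-1,-2,-1],[100,14.3,-6.5,-4,-7],[100,14.3,-6.5,-4,-7],[100,14.3,-6.5,-4,-7],[100,14.3,-6.5,-4,-7],[100,14.3,-6.5,-4,-7],[100,14.3,-6.5,-4,-7],[100,14.3,-6.5,-4,-7],[100,14.3,-6.5,-4,-7],[100,14.3,-6.5,-4,-7]],
])

```text
time: 2.25
tool_pos: [518.3, -349.8, 351.1]
tcp_rot: [[0.577, 0.816, -0.001], [0.816, -0.577, -0.0], [-0.001, -0.0, -1.0]]
contact_force: [-0.6, -0.6, -0.2]
opening: 1.002
gripper_force: 0.0
```

```bash
cat > mv.py <<'E'
# usage: mv.py x y z yaw(of tool x)  -> rows units
from h import *
import sys
st=env.get_state();R=np.array(st["tcp_rot"]);p=np.array(st["tool_pos"])
a=list(map(float,sys.argv[1:]))
yaw=np.arctan2(R[1,0],R[0,0])
print("t",st["time"],"p",p.round(1),"yaw",yaw.round(3),"tilt",R[2].round(3),"q",np.round(st["q"],2),"F",np.round(st["contact_force"],1),"M",np.round(st["moment"],2),"open",round(st["opening"],3),"g",st["gripper_force"])
if a:
    d=R.T@(np.array(a[:3])-p);print("d",(d/30).round(3),"twist",np.degrees((yaw-a[3]+np.pi)%(2*np.pi)-np.pi)/6)
E
python3 mv.py 549 227 350 1.64
```

```text
t 2.25 p [ 518.3 -349.8  351.1] yaw 0.955 tilt [-0.001 -0.    -1.   ] q [ 1.07  0.42 -0.73  1.46  0.29  1.37 -0.29] F [-0.6 -0.6 -0.2] M [-0.02  0.06  0.05] open 1.002 g 0.0
d [ 16.287 -10.267   0.025] twist -6.539992025515798
```

Emit:
send_rows([
  [[100,16.3,-10.3,0,-6.5],[100,16.3,-10.3,0,-6.5],[100,16.3,-10.3,0,-6.5],[100,16.3,-10.3,0,-6.5],[100,16.3,-10.3,0,-6.5],[100,16.3,-10.3,0,-6.5],[100,16.3,-10.3,0,-6.5],[100,16.3,-10.3,0,-6.5],[100,16.3,-10.3,0,-6.5],[100,16.3,-10.3,0,-6.5]],
])

```text
time: 3.5
tool_pos: [547.8, 231.3, 351.1]
tcp_rot: [[-0.069, 0.998, -0.001], [0.998, 0.069, 0.001], [0.001, -0.001, -1.0]]
contact_force: [-0.7, 0.3, -0.3]
opening: 0.995
gripper_force: 0.0
```

```bash
cat > w.py <<'E'
from h import *
np.set_printoptions(precision=2,suppress=True)
st=env.get_state();s=env.snapshot("wrist")
T=np.array(s["tool_from_camera"]);W=np.eye(4);W[:3,:3]=st["tcp_rot"];W[:3,3]=st["tool_pos"]
C=W@T;s["R"]=C[:3,:3].T;s["t"]=-C[:3,:3].T@C[:3,3]
cv2.imwrite("pics/w1.png",s["img"])
print(st["time"],st["tool_pos"],"cam",C[:3,3])
top=env.snapshot("top")
for n,z in(("cap_bar",234),("cap_disc",222),("neck_rim",207)):
    for q,v in((s,"wrist"),(top,"top")):
        r=env.tip_of(q,n)
        if r: print(v,n,r[0]["xy"],round(r[0]["p"],2),onz(q,r[0]["xy"],z))
for q,v in((s,"wrist"),):
    r=env.masks_of(q,"cap")
    if not r: continue
    m=r[0]["pixels"]; g=q["img"].max(2)
    b=(cv2.dilate(m.astype(np.uint8),np.ones((9,9)))>0)&(g<75)
    n,l,stt,c=cv2.connectedComponentsWithStats(b.astype(np.uint8)); k=1+stt[1:,4].argmax()
    (cx,cy),(w,h),a=cv2.minAreaRect(np.argwhere(l==k)[:,::-1].astype(np.float32))
    box=cv2.boxPoints(((cx,cy),(w,h),a))
    P=np.array([onz(q,p,246) for p in box]); e=[P[1]-P[0],P[2]-P[1]];L=max(e,key=np.linalg.norm)
    print(v,"bar",cx,cy,w,h,[np.linalg.norm(x) for x in e],"centre",P.mean(0),"yaw",np.arctan2(L[1],L[0]),np.arctan2(L[1],L[0])+np.pi)
E
python3 w.py; python3 mv.py
```

```text
3.5 [547.84 231.28 351.14] cam [543.53 300.17 493.89]
wrist cap_bar [276.4, 205.9] 0.84 [546.31 228.93 234.  ]
top cap_bar [184.8, 231.3] 0.52 [543.83 226.6  234.  ]
wrist cap_disc [276.9, 203.4] 0.77 [546.7  227.71 222.  ]
top cap_disc [184.9, 230.2] 0.75 [547.41 228.76 222.  ]
top neck_rim [187.5, 231.0] 0.82 [545.98 224.59 207.  ]
wrist bar 277.0 207.0 62.0 20.0 [np.float64(14.084906354131434), np.float64(46.43025465439574)] centre [546.71 230.87 246.  ] yaw -1.4966289972353242 1.644963656354469
t 3.95 p [549.6 226.  351.3] yaw 1.632 tilt [-0.001  0.    -1.   ] q [ 0.3   0.44 -1.01  1.53  0.38  1.38 -0.68] F [-0.5 -0.4 -0.4] M [-0.01 -0.03 -0.01] open 1.001 g 0.0
```

View pics/w1.png

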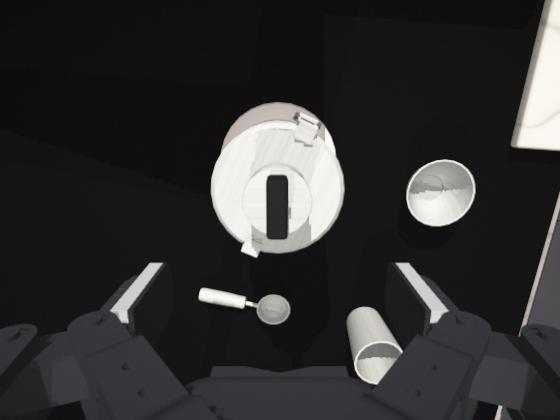

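The wrist view shows the bar at (277,207), along the tool's x and between the fingers, with nothing fouling. I'll take one settled re-measurement.

```bash
python3 w.py; python3 mv.py 547 228.5 270 1.645
```

```text
3.95 [549.57 226.04 351.31] cam [545.61 295.29 493.9 ]
wrist cap_bar [273.1, 197.0] 0.82 [545.24 230.16 234.  ]
top cap_bar [185.5, 231.0] 0.79 [544.63 224.74 234.  ]
wrist cap_disc [275.9, 198.7] 0.6 [547.5  225.91 222.  ]
top cap_disc [184.5, 234.1] 0.49 [536.88 229.69 222.  ]
top neck_rim [186.7, 232.6] 0.91 [541.62 226.72 207.  ]
wrist bar 274.0 200.5 63.0 20.0 [np.float64(14.016734172049583), np.float64(46.76680773747661)] centre [546.09 230.05 246.  ] yaw -1.506113418311643 1.6354792352781502
t 4.4 p [548.8 228.3 351.3] yaw 1.636 tilt [-0. -0. -1.] q [ 0.3   0.44 -1.01  1.53  0.38  1.38 -0.68] F [-0.2 -0.2 -0.5] M [ 0.01 -0.02  0.04] open 0.999 g 0.0
d [ 0.012 -0.061  2.711] twist -0.08858349394190401
```

Emit:
send_rows([
  [[80,0.06,-0.08,1.5,-0.05],[60,0.06,-0.08,2.9,-0.05],[60,0.06,-0.08,2.9,-0.05],[60,0.06,-0.08,2.9,-0.05]],
])

```text
time: 4.9
tool_pos: [547.0, 230.6, 265.9]
tcp_rot: [[-0.07, 0.998, 0.001], [0.998, 0.07, 0.001], [0.001, 0.001, -1.0]]
contact_force: [0.2, 0.1, 0.5]
opening: 0.599
gripper_force: 0.0
```

```bash
python3 w.py; python3 mv.py 546.5 229 226 1.64
```

```text
4.9 [547.01 230.62 265.87] cam [542.3  299.53 408.6 ]
wrist cap_bar [278.9, 249.3] 0.87 [547.52 228.14 234.  ]
top cap_bar [190.0, 230.3] 0.59 [546.44 212.72 234.  ]
wrist cap_disc [276.5, 243.1] 0.9 [546.28 226.85 222.  ]
top cap_disc [199.0, 237.0] 0.67 [528.86 190.43 222.  ]
top neck_rim [186.1, 228.1] 0.82 [553.94 228.54 207.  ]
wrist bar 276.5 252.5 35.0 97.0 [np.float64(51.26616906307196), np.float64(16.51982311150673)] centre [546.17 230.29 246.  ] yaw 1.6255563975549454 4.767149051144738
t 5.35 p [546.6 229.8 264.7] yaw 1.641 tilt [-0.     0.001 -1.   ] q [ 0.27  0.51 -0.98  1.65  0.44  1.22 -0.73] F [ 0.1 -0.1  0.6] M [-0.01  0.03  0.02] open 0.596 g 0.0
d [-0.028 -0.005  1.291] twist 0.006309257395379742
```

View pics/w1.png

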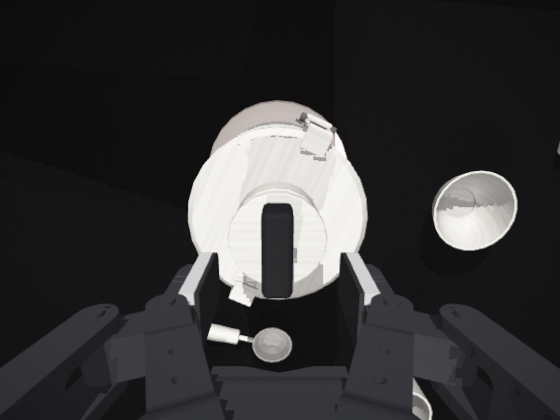

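The bar is centred between the fingers at (277,252). I'll descend and close softly.

Emit:
send_rows([
  [[60,-0.02,0,0.7,0],[50,-0.02,0,1.27,0],[40,-0.02,0,1.27,0],[25,-0.02,0,1.27,0],[15,-0.02,0,1.27,0],[5,-0.02,0,1.27,0],[5,-0.02,0,1.27,0],[5,-0.02,0,1.27,0]],
], newtons=30)

```text
time: 6.35
tool_pos: [546.5, 229.6, 226.5]
tcp_rot: [[-0.07, 0.998, 0.0], [0.998, 0.07, 0.0], [0.0, 0.001, -1.0]]
contact_force: [-1.3, 1.1, 1.3]
opening: 0.179
gripper_force: 33.2
```

```bash
python3 mv.py
```

```text
t 6.35 p [546.5 229.6 226.5] yaw 1.641 tilt [ 0.     0.001 -1.   ] q [ 0.25  0.54 -0.95  1.69  0.48  1.16 -0.76] F [-1.3  1.1  1.3] M [0.21 0.17 0.  ] open 0.179 g 33.24813902378082
```

Emit:
send_rows([
  [[5,0,0,0,0],[5,0,0,0.05,0],[5,0,0,0.1,0],[5,0,0,0.15,0],[5,0,0,0.2,0],[5,0,0,0.2,0],[5,0,0,0.2,0]],
], newtons=60)

```text
time: 7.22
tool_pos: [546.5, 229.6, 221.4]
tcp_rot: [[-0.07, 0.998, 0.001], [0.998, 0.07, 0.0], [-0.0, 0.001, -1.0]]
contact_force: [-4.0, -0.7, 8.3]
opening: 0.17
gripper_force: 63.5
```

```bash
python3 mv.py
```

```text
t 7.225 p [546.5 229.6 221.4] yaw 1.641 tilt [-0.     0.001 -1.   ] q [ 0.25  0.55 -0.95  1.7   0.48  1.15 -0.76] F [-4.  -0.7  8.3] M [-0.2   0.75  0.01] open 0.17 g 63.46713066101074
```

Emit:
send_rows([
  [[5,0,-0.01,0.03,0],[5,0,-0.02,0.05,0],[5,0,-0.02,0.05,0]],
])

```text
time: 7.6
tool_pos: [546.5, 229.7, 220.2]
tcp_rot: [[-0.07, 0.998, 0.002], [0.998, 0.07, 0.0], [0.0, 0.002, -1.0]]
contact_force: [-2.5, -1.3, 9.5]
opening: 0.168
gripper_force: 63.5
```

```bash
python3 mv.py
```

```text
t 7.6 p [546.5 229.7 220.2] yaw 1.641 tilt [ 0.     0.002 -1.   ] q [ 0.25  0.55 -0.95  1.7   0.48  1.14 -0.77] F [-2.5 -1.3  9.5] M [-0.17  0.67  0.02] open 0.168 g 63.50913047790527
```

Emit:
send_rows([
  [[5,0,-0.01,0.03,0],[5,0,-0.02,0.06,0],[5,0,-0.02,0.06,0]],
])

```text
time: 7.98
tool_pos: [546.4, 229.7, 219.0]
tcp_rot: [[-0.07, 0.998, 0.003], [0.998, 0.07, 0.0], [0.0, 0.003, -1.0]]
contact_force: [-2.2, -1.1, 12.9]
opening: 0.171
gripper_force: 64.0
```

```bash
python3 mv.py; sed -i 's#w1.png#w4.png#' w.py; python3 w.py|head -4
```

```text
t 7.975 p [546.4 229.7 219. ] yaw 1.641 tilt [ 0.     0.003 -1.   ] q [ 0.25  0.55 -0.95  1.7   0.49  1.14 -0.77] F [-2.2 -1.1 12.9] M [-0.31  0.57  0.03] open 0.171 g 64.02151107788086
7.975 [546.42 229.67 219.  ] cam [541.47 298.69 361.67]
wrist cap_bar [277.6, 283.6] 0.82 [545.99 231.81 234.  ]
top cap_bar [185.6, 231.4] 0.65 [543.56 224.46 234.  ]
wrist cap_disc [280.1, 271.2] 0.8 [547.09 231.45 222.  ]
```

Emit:
send_rows([
  [[5,0,0,-0.02,0],[5,0,0,-0.02,-1],[5,0,0,-0.02,-2],[5,0,0,-0.02,-2]],
])

```text
time: 8.93
tool_pos: [546.5, 229.8, 219.3]
tcp_rot: [[-0.277, 0.961, 0.003], [0.961, 0.277, 0.001], [0.0, 0.003, -1.0]]
contact_force: [-1.2, -0.9, 10.3]
opening: 0.172
gripper_force: 63.7
```

```bash
python3 mv.py
```

```text
t 8.925 p [546.5 229.8 219.3] yaw 1.851 tilt [ 0.     0.003 -1.   ] q [ 0.28  0.57 -1.    1.7   0.52  1.16 -0.58] F [-1.2 -0.9 10.3] M [-0.17  0.42  0.06] open 0.172 g 63.70766043663025
```

Emit:
send_rows([
  [[5,0,0,0,-1],[5,0,0,0,-2],[5,0,0,0,-3],[5,0,0,0,-4],[5,0,0,0,-4.6],[5,0,0,0,-4.6]],
])

```text
time: 9.68
tool_pos: [546.3, 229.9, 219.2]
tcp_rot: [[-0.69, 0.724, 0.003], [0.724, 0.69, 0.001], [-0.001, 0.003, -1.0]]
contact_force: [-1.4, -0.4, 9.7]
opening: 0.169
gripper_force: 63.7
```

```bash
python3 mv.py
```

```text
t 9.675 p [546.3 229.9 219.2] yaw 2.332 tilt [-0.001  0.003 -1.   ] q [ 0.34  0.62 -1.1   1.7   0.6   1.19 -0.16] F [-1.4 -0.4  9.7] M [-0.09  0.4   0.05] open 0.169 g 63.7155818939209
```

Emit:
send_rows([
  [[5,0,0,0,-0.5],[5,0,0,0,-0.9],[5,0,0,0,-0.9]],
])

```text
time: 10.05
tool_pos: [546.2, 229.7, 219.2]
tcp_rot: [[-0.755, 0.656, 0.003], [0.656, 0.755, 0.001], [-0.001, 0.002, -1.0]]
contact_force: [-1.7, -0.5, 9.7]
opening: 0.171
gripper_force: 63.7
```

```bash
python3 mv.py
```

```text
t 10.05 p [546.2 229.7 219.2] yaw 2.426 tilt [-0.001  0.002 -1.   ] q [ 0.35  0.64 -1.12  1.7   0.61  1.2  -0.08] F [-1.7 -0.5  9.7] M [-0.13  0.46  0.01] open 0.171 g 63.74497175216675
```

Turned 0.785 rad so far with no resistance. I'll continue in steps of about 0.05 rad and read the moment each time.

Emit:
send_rows([
  [[5,0,0,0,-0.5],[5,0,0,0,-0.5]],
])

```text
time: 10.3
tool_pos: [546.2, 229.6, 219.2]
tcp_rot: [[-0.788, 0.615, 0.002], [0.615, 0.788, 0.001], [-0.002, 0.002, -1.0]]
contact_force: [-1.6, -1.6, 11.4]
opening: 0.168
gripper_force: 63.8
```

```bash
python3 mv.py
```

```text
t 10.3 p [546.2 229.6 219.2] yaw 2.479 tilt [-0.002  0.002 -1.   ] q [ 0.35  0.64 -1.13  1.7   0.62  1.21 -0.03] F [-1.6 -1.6 11.4] M [-0.2   0.56  0.03] open 0.168 g 63.77592444419861
```

Emit:
send_rows([
  [[5,0,0,0,-0.6],[5,0,0,0,-0.6]],
])

```text
time: 10.55
tool_pos: [546.1, 229.5, 219.2]
tcp_rot: [[-0.825, 0.565, 0.002], [0.565, 0.825, 0.0], [-0.002, 0.002, -1.0]]
contact_force: [-3.0, -1.7, 10.8]
opening: 0.172
gripper_force: 63.8
```

```bash
python3 mv.py
```

```text
t 10.55 p [546.1 229.5 219.2] yaw 2.542 tilt [-0.002  0.002 -1.   ] q [ 0.36  0.65 -1.15  1.7   0.63  1.21  0.02] F [-3.  -1.7 10.8] M [-0.34  0.56  0.05] open 0.172 g 63.810263872146606
```

Emit:
send_rows([
  [[5,0.01,-0.01,0,-0.6],[5,0.01,-0.01,0,-0.6]],
])

```text
time: 10.8
tool_pos: [545.9, 229.3, 219.2]
tcp_rot: [[-0.859, 0.512, 0.003], [0.512, 0.859, 0.0], [-0.002, 0.002, -1.0]]
contact_force: [-1.5, -1.0, 10.5]
opening: 0.168
gripper_force: 63.8
```

```bash
python3 mv.py
```

```text
t 10.8 p [545.9 229.3 219.2] yaw 2.604 tilt [-0.002  0.002 -1.   ] q [ 0.37  0.66 -1.16  1.7   0.64  1.22  0.08] F [-1.5 -1.  10.5] M [-0.33  0.42  0.05] open 0.168 g 63.7724232673645
```

Emit:
send_rows([
  [[5,0,0,0,-0.6],[5,0,0,0,-0.6]],
])

```text
time: 11.05
tool_pos: [545.9, 229.1, 219.2]
tcp_rot: [[-0.889, 0.457, 0.002], [0.457, 0.889, 0.0], [-0.002, 0.001, -1.0]]
contact_force: [-2.3, -2.2, 11.8]
opening: 0.172
gripper_force: 63.8
```

```bash
python3 mv.py
```

```text
t 11.05 p [545.9 229.1 219.2] yaw 2.667 tilt [-0.002  0.001 -1.   ] q [ 0.37  0.67 -1.18  1.7   0.65  1.22  0.13] F [-2.3 -2.2 11.8] M [-0.45  0.48 -0.01] open 0.172 g 63.840354681015015
```

Emit:
send_rows([
  [[5,0,-0.01,0,-0.6],[5,0,-0.01,0,-0.6]],
])

```text
time: 11.3
tool_pos: [545.7, 228.5, 219.2]
tcp_rot: [[-0.916, 0.401, 0.002], [0.401, 0.916, -0.0], [-0.002, 0.0, -1.0]]
contact_force: [-1.2, -2.4, 11.8]
opening: 0.174
gripper_force: 64.0
```

```bash
python3 mv.py
```

```text
t 11.3 p [545.7 228.5 219.2] yaw 2.729 tilt [-0.002  0.    -1.   ] q [ 0.38  0.67 -1.19  1.7   0.66  1.23  0.19] F [-1.2 -2.4 11.8] M [-0.6   0.59 -0.1 ] open 0.174 g 63.95437002182007
```

Emit:
send_rows([
  [[5,0,-0.01,0,-0.2],[5,0,-0.01,0,-0.2]],
])

```text
time: 11.55
tool_pos: [545.6, 228.3, 219.2]
tcp_rot: [[-0.924, 0.382, 0.002], [0.382, 0.924, -0.0], [-0.002, 0.0, -1.0]]
contact_force: [-2.5, -2.9, 12.1]
opening: 0.172
gripper_force: 64.0
```

```bash
python3 mv.py
```

```text
t 11.55 p [545.6 228.3 219.2] yaw 2.75 tilt [-0.002  0.    -1.   ] q [ 0.38  0.68 -1.19  1.7   0.67  1.23  0.2 ] F [-2.5 -2.9 12.1] M [-0.61  0.53 -0.18] open 0.172 g 63.976192474365234
```

The moment fell 0.08 N m over 0.02 rad, which matches the 4 N m/rad spring. The stop was touched at yaw of about 2.70, so I'm 0.05 rad past it and inside the lift window. I'll lift gently.

Emit:
send_rows([
  [[5,0.01,-0.02,0,0.2],[5,0.01,-0.02,-0.1,0.2],[5,0.01,-0.02,-0.2,0.2],[5,0.01,-0.02,-0.3,0.2],[5,0.01,-0.02,-0.4,0.2]],
])

```text
time: 12.18
tool_pos: [544.7, 227.8, 229.7]
tcp_rot: [[-0.916, 0.401, 0.001], [0.401, 0.916, -0.0], [-0.001, 0.0, -1.0]]
contact_force: [1.3, -0.6, 2.0]
opening: 0.167
gripper_force: 62.6
```

```bash
python3 mv.py
```

```text
t 12.175 p [544.7 227.8 229.7] yaw 2.729 tilt [-0.001  0.    -1.   ] q [ 0.39  0.66 -1.2   1.69  0.65  1.25  0.2 ] F [ 1.3 -0.6  2. ] M [-0.02 -0.45  0.04] open 0.167 g 62.55976438522339
```

Emit:
send_rows([
  [[5,0,0,-0.2,0],[5,0,0,-0.4,0],[5,0,0,-0.6,0],[5,0,0,-0.9,0],[5,0,0,-1.4,0],[5,0,0,-2,0],[5,0,0,-2.6,0],[5,0,0,-2.6,0]],
])

```text
time: 13.18
tool_pos: [544.8, 228.9, 309.7]
tcp_rot: [[-0.916, 0.4, 0.003], [0.4, 0.916, 0.001], [-0.002, 0.002, -1.0]]
contact_force: [-0.1, -0.3, -1.2]
opening: 0.167
gripper_force: 62.1
```

```bash
sed -i 's#w4.png#w5.png#' w.py; python3 w.py|head -5
python3 - <<'E'
from h import *
s={n:env.snapshot(n) for n in("scene","top")}
for n in s:
    r=env.tip_of(s[n],"silicone_lid"); print(n,[(x["xy"],round(x["p"],2),onz(s[n],x["xy"],0).round(1)) for x in r[:2]])
    g=s[n]["img"].astype(int); m=((g[...,1]>g[...,2]+40)&(g[...,1]>g[...,0]+40)).astype(np.uint8)
    m=cv2.morphologyEx(m,cv2.MORPH_OPEN,cv2.getStructuringElement(cv2.MORPH_ELLIPSE,(13,13)))
    nn,l,st,c=cv2.connectedComponentsWithStats(m);k=1+st[1:,4].argmax();print(" green",c[k],st[k],onz(s[n],c[k],6).round(1))
E
python3 mv.py 545 -175 309 2.73
```

```text
13.175 [544.77 228.92 309.69] cam [482.41 257.27 452.19]
wrist cap_bar [281.9, 283.5] 0.91 [588.82 213.51 234.  ]
top cap_bar [178.1, 227.9] 0.54 [553.03 244.69 234.  ]
wrist cap_disc [278.7, 272.3] 0.95 [585.74 212.52 222.  ]
top cap_disc [178.3, 228.9] 0.56 [551.02 246.67 222.  ]
scene [([217.2, 245.3], 0.61, array([ 543.8, -174.8,    0. ])), ([233.5, 299.2], 0.41, array([ 757.8, -198. ,    0. ]))]
 green [218.13516896 245.10888611] [201 231  35  29 799] [ 548.8 -172.8    6. ]
top [([324.6, 232.4], 0.59, array([ 549.9, -172.9,    0. ]))]
 green [325.45706107 234.3101145 ] [ 308  217   36   37 1048] [ 543.6 -174.8    6. ]
t 13.825 p [544.  228.1 307.4] yaw 2.73 tilt [ 0. -0. -1.] q [ 0.42  0.6  -1.26  1.6   0.58  1.37  0.25] F [-0.   0.5 -0.9] M [ 0.03 -0.03 -0.03] open 0.169 g 62.10566997528076
d [ -5.407 -12.3    -0.053] twist -0.0013317206295757709
```

View pics/w5.png

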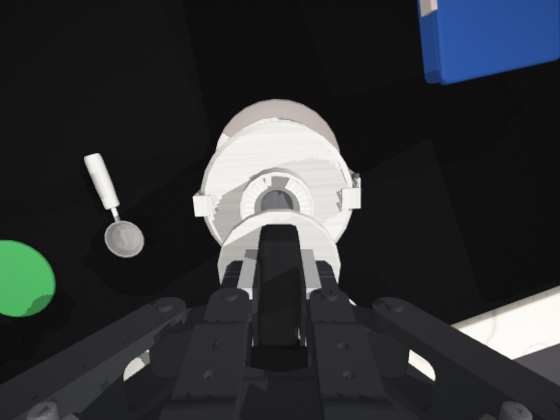

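The cap is out and held upright in the fingers at (280,270), and the neck is empty. The lid centre is at about (546,-174). I'll carry the cap there.

Emit:
send_rows([
  [[5,-0.4,-0.9,0,0],[5,-1.1,-2.5,0,0],[5,-1.9,-4.3,0,0],[5,-2.7,-6.2,0,0],[5,-3.5,-8.0,0,0],[5,-4.3,-9.8,0,0],[5,-4.9,-11.3,1,0],[5,-5.3,-12.1,2,0],[5,-5.4,-12.3,3,0],[5,-5.4,-12.3,3,0]],
])

```text
time: 15.08
tool_pos: [543.2, -175.8, 215.4]
tcp_rot: [[-0.916, 0.402, -0.004], [0.402, 0.916, 0.001], [0.004, -0.0, -1.0]]
contact_force: [0.7, 0.7, -0.9]
opening: 0.172
gripper_force: 62.1
```

```bash
python3 mv.py 546 -174 60 2.73
python3 - <<'E'
from h import *
st=env.get_state();s=env.snapshot("wrist")
T=np.array(s["tool_from_camera"]);W=np.eye(4);W[:3,:3]=st["tcp_rot"];W[:3,3]=st["tool_pos"]
C=W@T;s["R"]=C[:3,:3].T;s["t"]=-C[:3,:3].T@C[:3,3]
cv2.imwrite("pics/w6.png",s["img"])
r=env.tip_of(s,"silicone_lid");print([(x["xy"],x["p"],onz(s,x["xy"],0).round(1)) for x in r[:1]])
g=s["img"].astype(int);m=((g[...,1]>g[...,2]+40)&(g[...,1]>g[...,0]+40)).astype(np.uint8)
c=max(cv2.findContours(m,0,1)[0],key=cv2.contourArea)[:,0,:]
P=np.array([onz(s,p,6)[:2] for p in c if 3<p[0]<556 and 3<p[1]<416])
from scipy.optimize import least_squares
f=least_squares(lambda v:np.hypot(*(P-v).T)-58,P.mean(0),loss="soft_l1");print("circle",f.x,np.abs(f.fun).mean())
E
```

```text
t 15.075 p [ 543.2 -175.8  215.4] yaw 2.728 tilt [ 0.004 -0.    -1.   ] q [ 1.15  0.7  -1.27  1.75  0.7   1.25  0.85] F [ 0.7  0.7 -0.9] M [ 0.03  0.05 -0.04] open 0.172 g 62.055426836013794
d [-0.085  0.093  5.18 ] twist -0.01701493268860468
[([282.1, 178.0], 0.83, array([ 544.9, -171.6,    0. ]))]
circle [ 542.16261707 -170.79315447] 6.139370309986
```

View pics/w6.png

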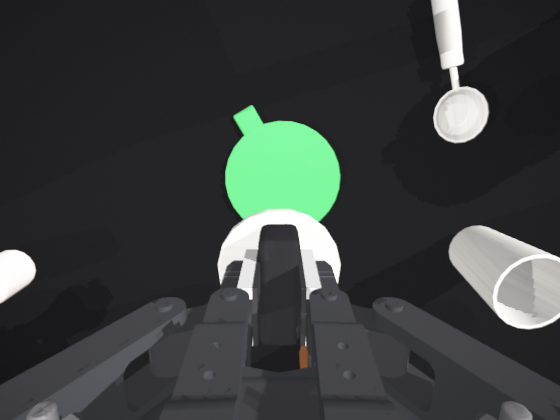

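The lid is at (283,178) with a clear way down. I'll descend most of the way.

Emit:
send_rows([
  [[5,-0.05,0.07,1,0],[5,-0.05,0.07,2.3,0],[5,-0.05,0.07,3.6,0],[5,-0.05,0.07,4.6,0],[5,-0.05,0.07,5.2,0],[5,-0.05,0.07,5.2,0],[5,-0.05,0.07,5.2,0]],
])

```text
time: 16.05
tool_pos: [548.4, -173.4, 63.1]
tcp_rot: [[-0.917, 0.4, 0.002], [0.4, 0.917, -0.0], [-0.002, 0.001, -1.0]]
contact_force: [0.3, -0.2, -0.9]
opening: 0.17
gripper_force: 62.1
```

```bash
python3 mv.py 546 -173 39 2.73
```

```text
t 16.05 p [ 548.4 -173.4   63.1] yaw 2.73 tilt [-0.002  0.001 -1.   ] q [ 1.03  0.86 -1.08  1.85  0.91  1.02  0.72] F [ 0.3 -0.2 -0.9] M [0.01 0.01 0.01] open 0.17 g 62.08413362503052
d [ 0.08  -0.021  0.804] twist 0.0011162654792434311
```

Emit:
send_rows([
  [[5,0.05,0,0.4,0],[5,0.05,0,0.75,0],[5,0.05,0,0.78,0],[5,0.05,0,0.78,0]],
])

```text
time: 16.55
tool_pos: [545.6, -172.9, 38.0]
tcp_rot: [[-0.916, 0.4, -0.0], [0.4, 0.916, 0.0], [0.0, 0.0, -1.0]]
contact_force: [0.7, 0.6, -0.3]
opening: 0.168
gripper_force: 62.1
```

Emit:
send_rows([
  [[5,0,0,0.03,0],[5,0,0,0.06,0],[5,0,0,0.06,0]],
])

```text
time: 16.92
tool_pos: [545.9, -173.0, 36.6]
tcp_rot: [[-0.916, 0.4, 0.0], [0.4, 0.916, -0.0], [-0.0, 0.0, -1.0]]
contact_force: [-0.5, 0.4, 1.5]
opening: 0.174
gripper_force: 62.3
```

```bash
python3 mv.py
```

```text
t 16.925 p [ 545.9 -173.    36.6] yaw 2.73 tilt [-0.  0. -1.] q [ 1.01  0.89 -1.05  1.86  0.94  0.99  0.69] F [-0.5  0.4  1.5] M [ 0.04  0.12 -0.  ] open 0.174 g 62.2584342956543
```

The cap touches the lid at about 2.4 N and the height fits. I'll release gently, then lift away.

Emit:
send_rows([
  [[5,0,0,0.01,0],[5,0,0,0.01,0],[22,0,0,0.01,0],[35,0,0,0.01,0],[50,0,0,0.01,0],[50,0,0,0.01,0]],
], newtons=20)

```text
time: 17.68
tool_pos: [545.6, -173.0, 35.9]
tcp_rot: [[-0.916, 0.4, -0.0], [0.4, 0.916, 0.0], [0.0, 0.0, -1.0]]
contact_force: [0.7, 0.1, -1.1]
opening: 0.498
gripper_force: 0.0
```

Emit:
send_rows([
  [[50,0,0,-0.5,0],[50,0,0,-1.2,0],[50,0,0,-2.5,0],[50,0,0,-4,0],[50,0,0,-5,0],[50,0,0,-5,0],[50,0,0,-5,0]],
])

```text
time: 18.55
tool_pos: [545.4, -173.2, 186.4]
tcp_rot: [[-0.916, 0.4, 0.0], [0.4, 0.916, -0.001], [-0.0, -0.001, -1.0]]
contact_force: [-0.3, -0.5, -0.6]
opening: 0.499
gripper_force: 0.0
```

```bash
python3 - <<'E'
from h import *
s={n:env.snapshot(n) for n in("scene","top","wrist")}
f=lambda i,x,y:cv2.resize(i[y-45:y+45,x-45:x+45],(266,266),interpolation=cv2.INTER_CUBIC)
cv2.imwrite("pics/end.png",np.hstack([f(s["scene"]["img"],216,240),f(s["top"]["img"],325,232),cv2.resize(s["wrist"]["img"],(266,266))]))
for n in("cap","silicone_lid"):
    print(n,[onz(s[v],env.tip_of(s[v],n)[0]["xy"],6 if n=="cap" else 0).round(1) for v in("scene","top")])
E
python3 mv.py
```

```text
cap [array([ 550.1, -169.6,    6. ]), array([ 518.3, -476.9,    6. ])]
silicone_lid [array([ 552.6, -178.3,    0. ]), array([ 540.7, -171.5,    0. ])]
t 18.9 p [ 545.4 -172.8  185.5] yaw 2.73 tilt [ 0.001  0.    -1.   ] q [ 1.12  0.72 -1.24  1.78  0.74  1.19  0.82] F [-0.2  0.2 -0.2] M [ 0.02 -0.01 -0.03] open 0.502 g 0.0
```

View pics/end.png

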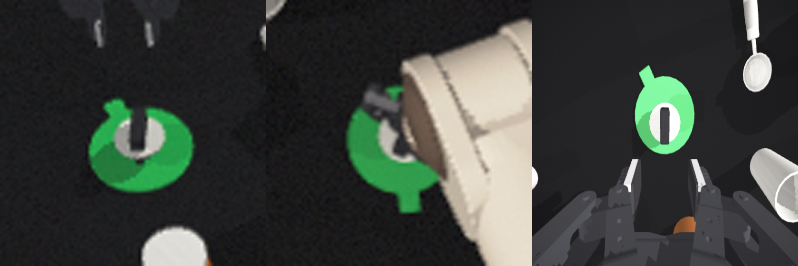

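The cap stands upright near the middle of the green lid (scene crop at (138,135), wrist crop at (664,122)), and the gripper is clear of everything. I'm handing in the job.

```bash
python3 -c "
from workcell import env
print(env.close_job())"
```

```text
the job is handed in; nothing more can be done
None
```

The cap came free at the felt stop and now stands upright, let go, near the middle of the silicone lid; the job is handed in, and no verdict came back.

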